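# Clamp a filter cartridge in the ratchet press

### The job

The filter cartridge in the small bench press is not clamped yet, and the ratchet is set to loosen: flip the red pawl lever fully over to the tightening (clockwise) side, then work the ratchet handle to and fro until the pressure pad holds the cartridge firmly, with 65 N or so. Do not over-tighten it, and leave the cartridge standing where it is; then let go, with the other things on the bench undisturbed.

Things in the scene. Friction and masses are not known exactly. Their poses are not given: they have to be found in the camera images.
- press: Bench press, fixed to the bench: cream base plate 130 x 170 mm and 20 mm thick, a 6 mm high steel seat on it, two steel columns 130 mm apart, blue crossbar with its top 170 mm above the bench. The ratchet handle lies on top: steel head of 46 mm radius, bar 22 mm wide with its top 198 mm above the bench. Origin: centre of the underside.
- press_axis (a point): Point on the upright turning axis of the spindle and handle, 200 mm above the bench, over the middle of the blue crossbar. Its own -x axis is the middle of the handle's swing (handle joint 0); z is up.
- handle_knob (a point): Centre of the graspable part (230 mm above the bench) of the black upright round knob on the end of the ratchet handle: 22 mm diameter, from 198 to 252 mm above the bench, its axis 140 mm out from the turning axis. Its own +x axis points outward along the bar, z is up. Held still after a slow tightening step, 3 to 5 N remain on it with the pad in the air, 2 to 3 N more at 65 N.
- handle (a joint): Angle of the ratchet handle about the turning axis, rad, growing counter-clockwise seen from above; starts at 0, stops at -0.65 and 0.65. Clockwise tightens. The spindle's friction (0.85 N m, which holds the pad where it is left) and the handle's own (0.18 N m) make about 7.4 N across the knob when tightening with the pad in the air. Running back takes 1 to 2 N. It stays where it is left.
- pawl_lever: Red pawl lever on the bar. Origin: on its pivot axis, at bench height; its +x points along the lever to the tab. Turned 0.4 rad counter-clockwise from the bar it drives the spindle counter-clockwise: loosens. 0.4 rad clockwise: tightens; the other way the handle runs back, clicking. Sprung to either end, lifts by 0.2 rad at clicks. 18 teeth: a stroke can begin with up to 0.35 rad of idle motion.
- lever_tab (a point): Centre (230 mm above the bench) of the upright red tab on the pawl lever: 10 mm along the lever, 8 mm across, top 242 mm above the bench. The lever lies on the bar (top of its arm 208 mm above the bench), is pivoted 60 mm out from the turning axis and points outward; the tab is 35 mm further out. Pushed across the bar it resists with about 1.5 N, then snaps over; the handle may swing a little.
- pad: Sprung aluminium pressure pad, a disc 48 mm in diameter, 10 mm thick, under the crossbar; origin at the centre of its lower face. Turning clockwise lowers it 8 mm per rad. It starts 10 to 22 mm above the cartridge. Once it stands there, pressing grows by about 30 N per 0.1 rad, and each 10 N adds 0.6 N at the knob: about 11 N across the moving knob at 65 N; a knob held still keeps less.
- cartridge: White filter cartridge with two blue bands, standing upright and loose on the seat of the press under the pad, 40 mm in diameter, 70 mm tall; origin at the centre of its underside.
- cartridge_center (a point): Centre of that cartridge, 35 mm above its underside; z along its axis.
- spare_center (a point): Centre of a spare cartridge of the same kind standing on the bench, 40 mm in diameter, 70 mm tall. Leave alone.
- reagent: Clear bottle with blue cap, 64 mm in diameter, 130 mm tall; origin at the underside. Leave alone.
- beaker: Glass beaker, 66 mm in diameter, 85 mm tall; origin at the underside. Leave alone.
- tipbox: Yellow box, 120 x 80 x 60 mm; origin at the underside. Leave alone.
- driver: Screwdriver, 160 mm long, lying on the bench. Leave alone.
- wash: Amber jar with white lid, 52 mm in diameter, 100 mm tall; origin at the underside. Leave alone.
- seal: Black rubber ring, 48 mm in diameter, 8 mm thick, lying on the bench. Leave alone.
There are look-alikes about, which are no part of the job. What is shaped like the pawl_lever but black is not meant.

How it is judged (in metres and radians):
On the way, in this order (a step that is already met when the one before it is completed fails the run):
1. the pawl lever is flipped fully to the clockwise (tightening) side (y of lever_tab in the frame of handle_knob below -0.0045 m), for 0.2 s.
2. the pad presses the cartridge with more than 40 N (contact force between pad and cartridge above 40 N), for 0.2 s.
At the end, for the whole second after the job is handed in: The pad presses the cartridge with 40 to 100 N and keeps doing so with the handle released; the pawl lever is still on the clockwise side (tab more than 3 mm to that side of the bar's middle line); the cartridge stands upright (within 0.05 rad), at rest, within 6 mm of where it was (contact force between pad and cartridge between 40 and 100 N and y of lever_tab in the frame of handle_knob below -0.003 m and distance of cartridge_center from where it was at the start of the episode below 0.006 m and angle between cartridge_center's own z axis and vertical below 0.05 rad and linear speed of cartridge below 0.01 m/s); the robot touches nothing.
It fails at once if the cartridge is over-tightened: the pad presses it with more than 120 N (contact force between pad and cartridge above 120 N).
It fails at once if another thing on the bench is moved by more than 20 mm (distance of any of spare_center, reagent, beaker, tipbox, driver, wash, seal from where it was at the start of the episode above 0.02 m).
It also fails if it takes over 72 s, if anything falls off the work surface, if the arm or the gripper's body presses on something with over 40 N, if the wrist force passes 120 N, or if a joint passes its speed limit or range.

### The arm

A 7-joint arm with a two-finger parallel gripper is mounted at the origin on the work surface. World frame = base frame: x ahead of the robot, y to its left, z up, the work surface at z = 0. Lengths are in m, angles in degrees, forces in N, time in s.
With the tool pointing down it reaches from about 0.4 to 0.85 m from the base axis. Payload 4.5 kg.
Tool frame: the origin (TCP) lies midway between the tips of the shut fingers; the grasp point (between the pads) lies 19 mm behind it (hold_point_z is the distance from the TCP to the grasp point, in m); z points along the fingers, y is the direction in which the jaws open and shut (so a half turn about z gives the same grasp; the last joint's range is limited). The gripper opens to 85 mm and grips with 20 to 120 N. Pads are 22 mm wide; open, the fingers measure 114 mm over their backs; the gripper's body (76 mm by 85 mm) begins 54 mm behind the grasp point. The pads swing forward as they close: fully open they stand 13 mm farther back than shut.
Start: joints at [-64.068, 39.483, -11.15, 89.685, 9.013, 51.709, -12.324], TCP at [0.254, 0.571, 0.192] pointing down, gripper open.
Joint ranges: [-172.22, 172.22], [-26.19, 119.32], [-84.43, 86.54], [7.71, 146.69], [-57.33, 237.33], [2.42, 119.75], [-152.13, 152.13]. Speed limits (degrees/s): [147.25, 147.25, 180, 180, 180, 180, 180].

### API

Orientations are given as [roll, pitch, yaw] about the fixed x, y, z axes, in that order (R = Rz(yaw) Ry(pitch) Rx(roll)).
In Python, from plant import * gives the robot as it stands. Calls block until the motion is done:
- move_to(position, orientation): joint-space move of the TCP to a pose.
- move_straight(position, velocity=0.15, rot=None, guard=None): straight line of the TCP; rot=None keeps the orientation; velocity is the mean speed in m/s. With guard (N) it stops when the force on the tool has changed by that much, and returns True; else False.
- move_j(angles): joint-space move.
- grip(opening, squeeze=None): opening from 0.0 (shut) to 1.0 (fully open); squeeze is the grip in N (None keeps the last); returns when the fingers have stopped.
- hold(seconds).
- ik(position, orientation): joint angles nearest the present ones, or None.
- read_camera(name): name is "side" or "top" or "wrist"; returns a dict with "pixels" (420x560x3 uint8, blue, green, red), "z_map" (420x560 float32, m along the optical axis (not along the pixel's ray), 0 where there is no reading), "fx", "fy", "cx", "cy" (pixels), "rvec" (rotation vector, rad) and "tvec" (3), from world to camera coordinates, as OpenCV has them. Camera axes: x right, y down, z forward; pixel columns grow to the right and rows downward; lengths in m; the calibration is good to about 2 mm. The wrist camera is an equidistant fisheye: a pixel r from the principal point sees the ray r / f radians off the axis. A picture is of the moment at which its call begins.
A pose or a line that the arm cannot do raises Unreachable and nothing moves.
- job_done(): hands the job in, once; it reports no verdict.
Trained networks look in a picture, given as the dict that the camera call returned (one of the last four; its "shot" number tells which), for a name from the list of things; names that differ only in an ending like _2 or _b are one class to them, and where a whole thing is asked for, a point or a joint stands for the part that bears it (a point fixed in the world has none). Each returns a list of dicts, best first, with "p" (0 to 1); they miss things now and then, are a little off and sometimes report something else, mostly with a low value. They report only what shows in the picture. A call takes as long as a camera call. They do not tell look-alikes from the thing itself.
- boxes_of(picture, thing): "point" ([column, row] in pixels, amid what is visible of it).
- regions_of(picture, thing): "region" (420x560 bool, what is visible of it) and "point" ([column, row] in pixels, amid what is visible of it).
Readings, each from a call of its own:
- current_time(): time.
- current_joints(): joint angles.
- current_joint_vel(): joint speeds.
- current_effort(): joint torques, N m.
- current_tool_pos(): TCP position.
- current_eef_rot(): TCP orientation.
- current_wrist_force(): force on the tool from outside, world axes, zero at the start.
- current_wrist_torque(): the same for the moment, N m.
- current_finger_gap(): opening from 0.0 (shut) to 1.0 (fully open).
Only numpy, scipy, OpenCV 4.12 (cv2) and the standard library are available. Lean on these libraries where they do the work, as an engineer would, in place of code of your own. Each camera call takes 0.05 s, during which the arm holds its last target.

## Working session

There is one attempt and no reset: what is moved stays moved. The work goes in short steps, each a Python script; the robot and the scene stay as the last script left them, time stands still between calls to the robot, and variables do not carry over. Pictures are saved under pics/ and viewed, and the job is handed in when it is done.

```bash
ls; mkdir -p pics; python3 - <<'E'
from plant import *
import cv2
for n in ["top","side","wrist"]:
    c=read_camera(n); cv2.imwrite(f"pics/{n}0.png",c["pixels"])
    print(n,c["fx"],c["cx"],c["cy"],c["rvec"],c["tvec"])
print(current_time(),current_wrist_force())
E
```

```text
pics
top 419.99929480009354 275.9204320209585 212.49375685384413 [ 2.19018121 -2.13308324  0.13497194] [-0.0249175   0.56588381  1.07353237]
side 416.3362886792473 278.0915111027939 210.38006156553615 [ 2.00464699 -0.70386129  0.41535598] [-0.4199125   0.28537445  0.80089985]
wrist 325.19226210127806 276.3570287931532 209.5061408739344 [-2.41577744 -1.56755743 -0.23549501] [-0.62444115 -0.03808716  0.37916953]
0.15 [-0.01690122 -0.52455498  0.30211206]
```

View pics/top0.png

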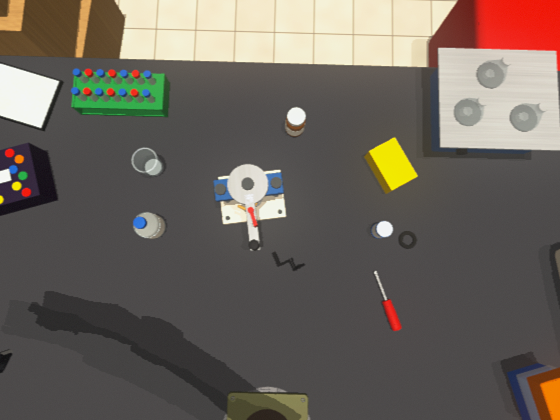

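View pics/side0.png

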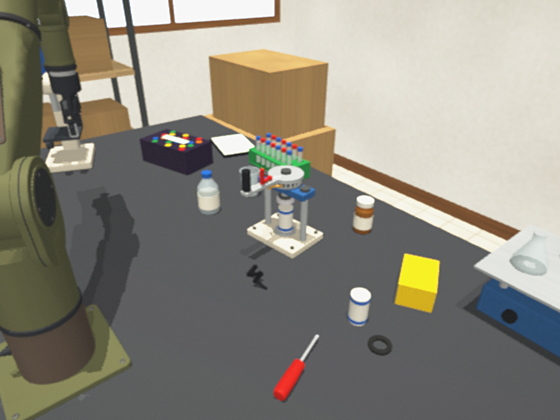

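View pics/wrist0.png

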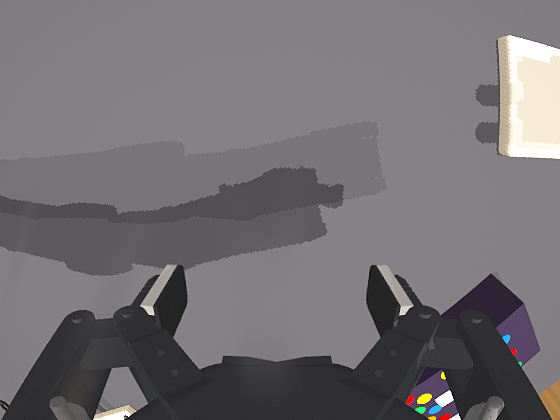

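The top view shows the press head at (248,184), with the handle running toward the robot and the knob at (254,245). The red lever is at (252,214). The black zigzag at (288,262) lies on the bench and isn't the lever. I'll enlarge this area and measure it.

```bash
cat > h.py <<'E'
from plant import *
import numpy as np, cv2
def ray_at_z(c,px,z):
    R,_=cv2.Rodrigues(np.array(c["rvec"],float)); t=np.array(c["tvec"],float).ravel()
    d=np.array([(px[0]-c["cx"])/c["fx"],(px[1]-c["cy"])/c["fy"],1.]); o=-R.T@t; dw=R.T@d
    return o+dw*(z-o[2])/dw[2]
def cloud(c):
    R,_=cv2.Rodrigues(np.array(c["rvec"],float)); t=np.array(c["tvec"],float).ravel()
    v,u=np.indices(c["z_map"].shape); z=c["z_map"]
    P=np.stack([(u-c["cx"])/c["fx"]*z,(v-c["cy"])/c["fy"]*z,z],-1)
    return (P-t)@R
def crop(c,u0,v0,u1,v1,s,name):
    cv2.imwrite(name,cv2.resize(c["pixels"][v0:v1,u0:u1],None,fx=s,fy=s,interpolation=cv2.INTER_CUBIC))
def wrap(a): return (a+np.pi)%(2*np.pi)-np.pi
E
python3 - <<'E'
from h import *
c=read_camera("top"); s=read_camera("side")
crop(c,205,150,305,280,4.5,"pics/topc.png"); crop(s,220,150,340,290,4,"pics/sidec.png")
for nm,cc in (("top",c),("side",s)):
  P=cloud(cc)
  for th in ["press","handle_knob","lever_tab","pawl_lever","handle"]:
    for r in regions_of(cc,th)[:3]:
        m=r["region"]&(cc["z_map"]>0); q=P[m]
        print(nm,th,round(r["p"],2),np.round(r["point"]),m.sum(),np.median(q,0).round(4) if len(q) else None, q[:,2].max().round(3) if len(q) else None)
# knob top
for nm,cc in (("top",c),("side",s)):
    P=cloud(cc); 
    near=(abs(P[...,0]-.5)<.3)&(abs(P[...,1])<.25)&(cc["z_map"]>0)
    for lo,hi,l in ((.244,.262,"knobtop"),(.236,.2435,"tab"),(.194,.204,"bar/head"),):
        m=near&(P[...,2]>lo)&(P[...,2]<hi); print(nm,l,m.sum(),P[m].mean(0).round(4) if m.any() else 0)
E
```

```text
top press 0.6 [250. 199.] 3595 [0.5919 0.0477 0.1788] 0.257
top handle_knob 0.59 [249. 189.] 1689 [0.5985 0.0516 0.1996] 0.257
top lever_tab 0.69 [291. 267.] 171 [ 0.436  -0.0452  0.0143] 0.05
top lever_tab 0.53 [251. 214.] 89 [0.5383 0.0437 0.2092] 0.246
top lever_tab 0.16 [145. 162.] 686 [0.6919 0.339  0.0509] 0.09
top pawl_lever 0.65 [281. 262.] 163 [ 0.4372 -0.0326  0.0138] 0.05
top handle 0.65 [250. 189.] 1774 [0.5973 0.0515 0.1995] 0.257
side press 0.77 [286. 203.] 3283 [0.5954 0.0298 0.0772] 0.252
side press 0.48 [279. 179.] 978 [0.5778 0.037  0.1977] 0.253
side handle_knob 0.56 [271. 176.] 933 [0.5757 0.0366 0.1978] 0.253
side lever_tab 0.58 [281. 215.] 3641 [0.5945 0.0314 0.0813] 0.253
side lever_tab 0.58 [208. 198.] 749 [0.5105 0.2976 0.0641] 0.132
side lever_tab 0.5 [268. 180.] 150 [0.538  0.0373 0.2064] 0.241
side pawl_lever 0.66 [256. 276.] 200 [ 0.432  -0.0555  0.0104] 0.048
side pawl_lever 0.46 [267. 178.] 156 [0.5233 0.0366 0.2074] 0.242
side handle 0.68 [273. 180.] 886 [0.5737 0.0363 0.1978] 0.253
side handle 0.5 [284. 202.] 107 [0.5965 0.0426 0.1248] 0.132
top knobtop 87 [0.4734 0.0371 0.2525]
top tab 15 [0.5144 0.0361 0.2412]
top bar/head 1447 [0.5912 0.0551 0.1993]
side knobtop 51 [0.4692 0.0329 0.2494]
side tab 42 [0.4848 0.0316 0.24  ]
side bar/head 573 [0.5781 0.0474 0.1977]
```

View pics/topc.png

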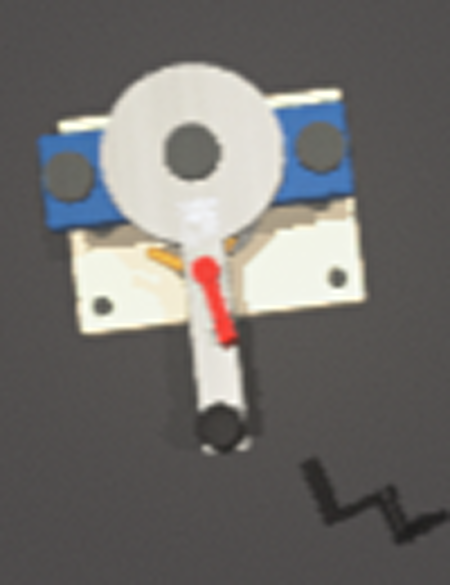

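View pics/sidec.png

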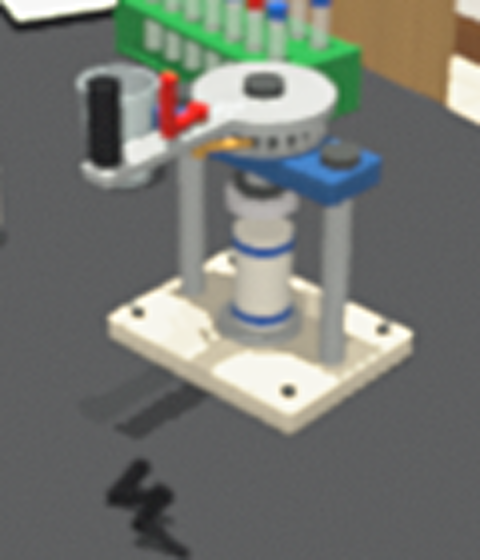

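```bash
python3 - <<'E'
from h import *
c=read_camera("top"); s=read_camera("side")
from scipy.optimize import least_squares
for nm,cc in (("top",c),("side",s)):
    P=cloud(cc); Z=cc["z_map"]>0; px=cc["pixels"].astype(int)
    near=(abs(P[...,0]-.56)<.16)&(abs(P[...,1]-.05)<.11)&Z
    red=near&(px[...,2]>120)&(px[...,1]<80)&(px[...,0]<80)&(P[...,2]>.19)
    q=P[red&(P[...,2]>.225)]; print(nm,"redtab",len(q),q.mean(0).round(4),q.min(0).round(4),q.max(0).round(4))
    q=P[red&(P[...,2]<.215)]; print(nm,"redarm",len(q),q.mean(0).round(4),q.min(0).round(4),q.max(0).round(4))
    q=P[near&(P[...,2]>.2445)]; print(nm,"knob",len(q),q.mean(0).round(4),q.min(0).round(4),q.max(0).round(4))
    # head: circle fit via mask at z~.198
    m=near&(abs(P[...,2]-.199)<.006)&(P[...,0]>.54)
    q=P[m][:,:2]; 
    ctr,r=cv2.minEnclosingCircle((q*1000).astype(np.float32)); print("head circ",np.array(ctr)/1000,r)
    for z0,l in ((.02,"base"),(.17,"bar")):
        m=near&(abs(P[...,2]-z0)<.004); q=(P[m][:,:2]*1000).astype(np.float32); print(l,cv2.minAreaRect(q))
E
```

```text
top redtab 15 [0.5174 0.0355 0.2427] [0.513  0.0324 0.2314] [0.5218 0.0389 0.2459]
top redarm 33 [0.5424 0.0446 0.2089] [0.5241 0.0346 0.197 ] [0.5539 0.0507 0.2122]
top knob 86 [0.4735 0.0372 0.2524] [0.4618 0.0266 0.2447] [0.5214 0.0476 0.2561]
head circ [0.59769641 0.05575253] 58.9082145690918
base ((538.453369140625, 46.17375946044922), (280.24017333984375, 170.67117309570312), 9.826536178588867)
bar ((610.0494995117188, 57.92700958251953), (50.50617980957031, 159.83790588378906), 8.709559440612793)
side redtab 26 [0.5147 0.0335 0.234 ] [0.511  0.0304 0.2258] [0.5189 0.0385 0.2426]
side redarm 42 [0.5294 0.0392 0.2079] [0.51   0.0303 0.2036] [0.5519 0.0535 0.2141]
side knob 49 [0.4695 0.0327 0.2496] [0.4603 0.0244 0.2449] [0.4819 0.0435 0.2541]
head circ [0.59706836 0.05630014] 60.05672836303711
base ((546.3203125, 45.36479949951172), (256.8365173339844, 171.6675567626953), 9.336873054504395)
bar ((593.226806640625, 44.97361755371094), (72.68037414550781, 161.30874633789062), 33.521331787109375)
```

Two candidates fit the lever's shape. One is the red lever on the bar, with its pivot at (250.5,210) and tab at about (255.5,224) in the top view. The other is the black zigzag on the bench at (288,262). The red one is meant: it is red, on the ratchet bar, and its tab is on image-right, the loosening side. The enlarged crop confirms this.

```bash
python3 - <<'E'
from h import *
c=read_camera("top")
f=lambda x,y,z: ray_at_z(c,(x/4.5+205-.4,y/4.5+150-.4),z)
A=f(192,152,.203);K=f(222,427,.252);K2=f(225,446,.198);B=f(205,268,.208);T=f(229,336,.242)
print("axis",A,"knob",K,"pivot",B,"tab",T)
d=K-A; print(np.hypot(*d[:2]),np.degrees(np.arctan2(d[1],d[0])))
d=T-B; print(np.hypot(*d[:2]),np.degrees(np.arctan2(d[1],d[0])))
# head circle from color ring: image circle center crop(193,152)
print(current_tool_pos(),current_eef_rot())
a=np.radians(187)
for p in ([.47,.04,.30],[.47,.04,.249],[.52,-.02,.26]):
  for yaw in range(-180,180,15):
    j=ik(p,[180,0,yaw]); 
    if j is not None and yaw%30==0: print(p,yaw,np.round(j,0))
print(f(330,150,.17),f(70,175,.17))
E
```

```text
axis [0.6102007  0.05674077 0.203     ] knob [0.47136798 0.03502305 0.252     ] pivot [0.5513077  0.04800297 0.208     ] tab [0.51485784 0.0335689  0.242     ]
0.14052110636246384 -171.1092280435653
0.03920376494821355 -158.39653762880437
[0.25414354 0.57105117 0.19235023] [ 1.79991459e+02 -2.38720373e-03  1.56005970e+02]
[0.47, 0.04, 0.3] -180 [  2.  21. -18. 106.   7.  55.  71.]
[0.47, 0.04, 0.3] -150 [  8.  21. -26. 106.  11.  56.  97.]
[0.47, 0.04, 0.3] -120 [ 15.  23. -37. 105.  16.  57. 121.]
[0.47, 0.04, 0.3] -90 [ 21.  25. -47. 105.  21.  59. 146.]
[0.47, 0.04, 0.3] -60 [ -51.   38.   75.  108.  -40.   67. -112.]
[0.47, 0.04, 0.3] -30 [-48.  31.  63. 108. -32.  61. -92.]
[0.47, 0.04, 0.3] 0 [-34.  23.  35. 107. -16.  55. -82.]
[0.47, 0.04, 0.3] 30 [-27.  21.  24. 107. -11.  54. -58.]
[0.47, 0.04, 0.3] 60 [-21.  20.  15. 107.  -6.  54. -33.]
[0.47, 0.04, 0.3] 90 [-14.  20.   6. 107.  -2.  54.  -8.]
[0.47, 0.04, 0.3] 120 [ -8.  20.  -3. 106.   1.  54.  18.]
[0.47, 0.04, 0.3] 150 [ -3.  20. -10. 106.   4.  54.  45.]
[0.47, 0.04, 0.249] -180 [  4.  24. -21. 111.  12.  47.  67.]
[
[... 776 characters left out ...]
 102.  16.  54. 101.]
[0.52, -0.02, 0.26] -120 [ 21.  30. -38. 102.  22.  56. 124.]
[0.52, -0.02, 0.26] -90 [ 26.  32. -48. 101.  28.  59. 148.]
[0.52, -0.02, 0.26] -60 [-40.  46.  75. 104. -48.  69. -99.]
[0.52, -0.02, 0.26] -30 [-37.  40.  63. 104. -40.  62. -79.]
[0.52, -0.02, 0.26] 0 [-22.  29.  31. 104. -19.  52. -73.]
[0.52, -0.02, 0.26] 30 [-16.  28.  21. 103. -13.  51. -49.]
[0.52, -0.02, 0.26] 60 [-11.  27.  12. 103.  -7.  51. -25.]
[0.52, -0.02, 0.26] 90 [ -5.  27.   4. 103.  -2.  51.  -0.]
[0.52, -0.02, 0.26] 120 [ -0.  27.  -4. 103.   2.  51.  25.]
[0.52, -0.02, 0.26] 150 [  5.  27. -12. 102.   7.  51.  50.]
[ 0.6194538  -0.01240491  0.17      ] [0.60267569 0.12154863 0.17      ]
```

```bash
cat >> h.py <<'E'
A=np.array([.6102,.0567]); PHI=np.radians(188.9)
def pt(r,th,z,lat=0.):
    a=PHI+th; o=np.array([np.cos(a),np.sin(a)]); y=np.array([-o[1],o[0]])
    p=A+r*o+lat*y; return [p[0],p[1],z]
def rot(th): return [180,0,float(np.degrees(wrap(PHI+th)))]
def ft(th):  # force of world on tool, along knob +y
    a=PHI+th; return float(np.dot(np.array(current_wrist_force())[:2],[-np.sin(a),np.cos(a)]))
E
python3 - <<'E'
from h import *
move_straight([.254,.571,.38],velocity=.4)
grip(0.0)
move_to(pt(.092,0,.32,.055),rot(0))
print(current_time(),current_wrist_force(),current_tool_pos(),current_finger_gap())
g=move_straight(pt(.092,0,.217,.050),velocity=.15,guard=6)
print(g,current_time(),ft(0),current_wrist_force())
c=read_camera("side"); crop(c,220,120,340,250,4,"pics/s1.png")
c=read_camera("top"); crop(c,205,150,305,280,4.5,"pics/t1.png")
E
```

```text
4.5917 [-0.29338965  0.48399811 -0.17174531] [ 0.52802328 -0.01069449  0.32004839] -0.0037171366290795916
False 5.425 -0.3110623733560851 [-0.31627603  0.26532574  1.18105225]
```

View pics/s1.png

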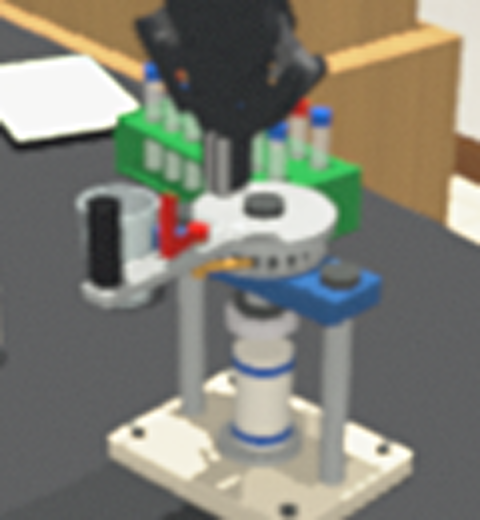

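View pics/t1.png

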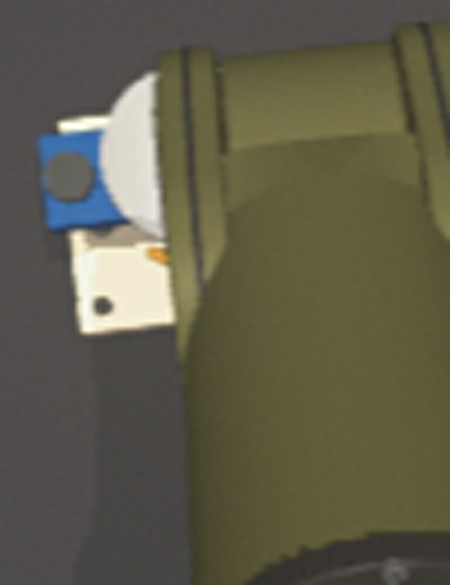

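```bash
python3 - <<'E'
from h import *
c=read_camera("side")
R,_=cv2.Rodrigues(c["rvec"]); print("cam",-R.T@c["tvec"])
K=np.array([[c["fx"],0,c["cx"]],[0,c["fy"],c["cy"]],[0,0,1]])
p=np.array([current_tool_pos(),pt(.1375,0,.25),pt(.0935,0,.242,.0136),pt(0,0,.2)],float); print(p)
q=cv2.projectPoints(p,c["rvec"],c["tvec"],K,None)[0].reshape(-1,2); print(q,(q-[220,120])*4)
P=cloud(c); m=P[150:170,262:290]; print(P[160,270:286:3].round(3))
E
```

```text
cam [-0.02252112 -0.68792574  0.65227037]
[[ 0.527879   -0.00690204  0.21798056]
 [ 0.47435552  0.03542732  0.25      ]
 [ 0.51992981  0.02879832  0.242     ]
 [ 0.6102      0.0567      0.2       ]]
[[276.65433846 182.91626537]
 [247.09220662 170.36311526]
 [264.61821776 169.40272303]
 [286.06822349 171.74624631]] [[226.61735382 251.66506149]
 [108.36882649 201.45246105]
 [178.47287104 197.61089211]
 [264.27289397 206.98498522]]
[[ 0.831  0.407  0.056]
 [ 0.515 -0.01   0.28 ]
 [ 0.519 -0.016  0.281]
 [ 0.523 -0.02   0.282]
 [ 0.532 -0.02   0.279]
 [ 0.853  0.35   0.069]]
```

```bash
python3 - <<'E'
from h import *
c=read_camera("side"); crop(c,220,100,340,240,4,"pics/s2.png")
P=cloud(c)
for r in range(158,190,3): print(r,P[r,276].round(3),c["pixels"][r,276])
print(current_tool_pos(),current_finger_gap())
w=read_camera("wrist"); cv2.imwrite("pics/w2.png",w["pixels"])
E
```

```text
158 [ 0.518 -0.016  0.286] [124 127 128]
161 [ 0.519 -0.015  0.279] [126 130 131]
164 [ 0.521 -0.013  0.27 ] [122 128 128]
167 [ 0.519 -0.015  0.264] [127 132 132]
170 [0.601 0.086 0.197] [227 232 231]
173 [0.587 0.07  0.198] [227 231 230]
176 [0.577 0.057 0.197] [228 233 231]
179 [0.566 0.042 0.198] [214 220 220]
182 [0.562 0.038 0.193] [139 143 141]
185 [0.565 0.042 0.182] [ 91 167 217]
188 [0.583 0.064 0.159] [120  91  75]
[ 0.52772153 -0.0069605   0.21788075] -0.002214178877383506
```

View pics/s2.png

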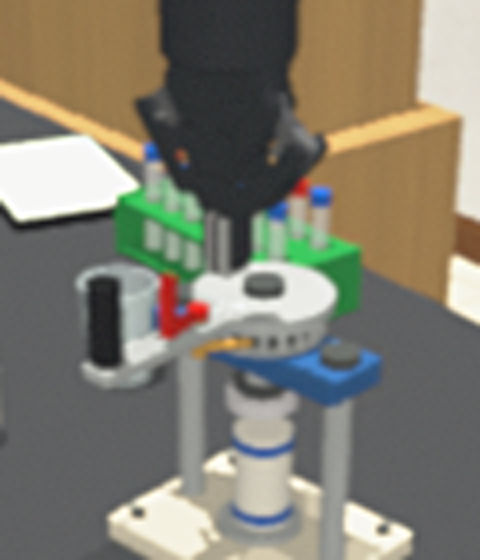

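View pics/w2.png

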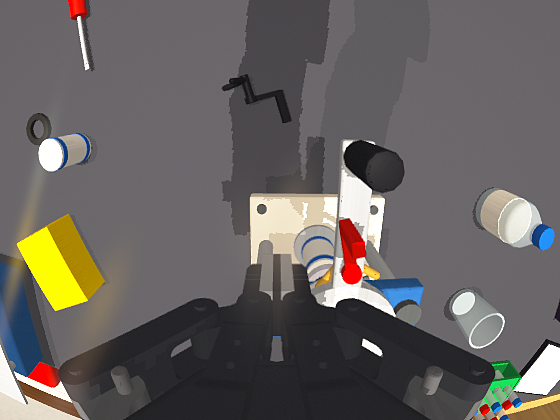

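```bash
python3 - <<'E'
from h import *
w=read_camera("wrist"); R,_=cv2.Rodrigues(np.array(w["rvec"])); t=np.array(w["tvec"]).ravel()
print("cam",-R.T@t, "axis",R[2])
def w3(u,v):
    x,y=u-w["cx"],v-w["cy"]; r=np.hypot(x,y); th=r/w["fx"]; z=w["z_map"][v,u]
    return R.T@(np.array([np.tan(th)*x/r*z,np.tan(th)*y/r*z,z])-t)
for u,v in ((282,258),(282,265),(282,280),(300,275),(258,275),(265,250),(350,175),(375,165),(348,240),(290,120)): print(u,v,w["z_map"][v,u],w3(u,v).round(3))
s=read_camera("side");P=cloud(s)
for v in range(60,170,8): print(v,P[v,274].round(3),s["pixels"][v,274])
E
```

```text
cam [ 0.45317899 -0.01846028  0.39878007] axis [ 0.29373891  0.04581995 -0.95478688]
282 258 0.14725876 [ 0.517 -0.006  0.265]
282 265 0.13908817 [ 0.516 -0.006  0.273]
282 280 0.12809837 [ 0.517 -0.006  0.285]
300 275 0.14013469 [0.52  0.002 0.274]
258 275 0.14019194 [ 0.523 -0.016  0.273]
265 250 0.38160336 [ 0.612 -0.007  0.049]
350 175 0.20328973 [0.485 0.034 0.198]
375 165 0.14705157 [0.47  0.031 0.252]
348 240 0.17653596 [0.515 0.031 0.235]
290 120 0.37773076 [ 0.461 -0.001  0.006]
60 [ 0.5   -0.031  0.5  ] [63 93 92]
68 [ 0.5   -0.031  0.485] [63 93 93]
76 [ 0.5   -0.031  0.47 ] [65 94 93]
84 [ 0.5   -0.031  0.454] [54 54 53]
92 [ 0.504 -0.025  0.437] [151 159 158]
100 [ 0.5   -0.031  0.423] [53 50 49]
108 [ 0.501 -0.03   0.406] [54 53 51]
116 [ 0.498 -0.033  0.39 ] [54 52 50]
124 [ 0.518 -0.009  0.363] [50 49 46]
132 [ 0.51  -0.019  0.35 ] [47 46 44]
140 [ 0.511 -0.018  0.331] [48 47 44]
148 [ 0.523 -0.002  0.305] [49 48 47]
156 [ 0.518 -0.01   0.289] [118 122 122]
164 [ 0.518 -0.01   0.27 ] [117 121 122]
```

Both cameras put the fingertips at about z = 0.262, while the reported TCP is 0.218. A slow sideways pass at this height is harmless either way, and it will show which is right: it touches the tab or clears it.

```bash
python3 - <<'E'
from h import *
print("f0",ft(0))
for l in (.04,.035,.03,.025,.02,.015,.01):
    g=move_straight(pt(.092,0,.217,l),velocity=.06,guard=8)
    print(l,g,round(ft(0),2),np.round(current_wrist_force(),2))
    if g: break
print(current_time(),current_tool_pos())
w=read_camera("wrist"); cv2.imwrite("pics/w3.png",w["pixels"][120:420,150:500])
s=read_camera("side"); crop(s,220,100,340,240,4,"pics/s3.png")
E
```

```text
f0 0.0700925934094657
0.04 False 0.76 [ 0.01 -0.77  0.35]
0.035 False 0.01 [-0.53 -0.09 -0.25]
0.03 False 0.69 [-0.14 -0.72  0.13]
0.025 False -0.28 [0.64 0.38 0.18]
0.02 False 0.25 [-0.61 -0.35 -0.78]
0.015 False 0.86 [-0.13 -0.89  0.17]
0.01 False 0.48 [ 0.89 -0.35  0.07]
7.5917 [0.52079692 0.03309968 0.21700527]
```

View pics/w3.png

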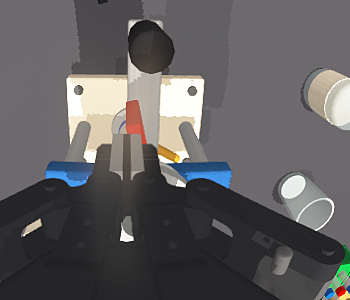

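View pics/s3.png

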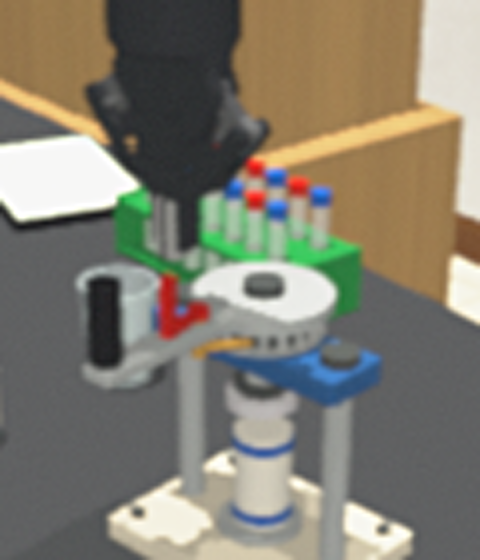

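Confirmed: the fingers passed above the tab, so the real tips sit about 44 mm behind the reported TCP. I'll back out and redo the push with z lowered by 0.044.

```bash
cat >> h.py <<'E'
DZ=-.044   # reported TCP lies 44 mm beyond the real tips
E
python3 - <<'E'
from h import *
print(move_straight(pt(.092,0,.217,.055),velocity=.2))
print(move_straight(pt(.092,0,.219+DZ,.052),velocity=.1,guard=6),current_wrist_force())
s=read_camera("side");P=cloud(s); crop(s,220,100,340,240,4,"pics/s4.png")
for l in (.045,.04,.035,.03,.025,.02,.015,.01,.005):
    g=move_straight(pt(.092,0,.219+DZ,l),velocity=.06,guard=15)
    print(l,g,round(ft(0),2),np.round(current_wrist_force(),2))
    if g: break
print(current_time(),current_tool_pos())
w=read_camera("wrist"); cv2.imwrite("pics/w4.png",w["pixels"][120:420,150:500])
s=read_camera("side"); crop(s,220,100,340,240,4,"pics/s5.png")
E
```

```text
False
False [-0.15999542 -0.16759492  0.49208646]
0.045 False 0.11 [ 0.3  -0.06 -1.54]
0.04 False -0.03 [-0.35 -0.02 -0.84]
0.035 False 0.16 [-0.35 -0.22  0.28]
0.03 False -0.73 [0.12 0.76 0.13]
0.025 False 0.29 [-0.76 -0.41  0.72]
0.02 False 0.5 [ 0.51 -0.43 -0.17]
0.015 False 0.42 [-1.08 -0.59  0.61]
0.01 False -0.05 [-0.69 -0.06  0.4 ]
0.005 False 0.35 [-0.15 -0.38 -0.34]
10.9583 [0.52004424 0.03796108 0.17501823]
```

View pics/s4.png

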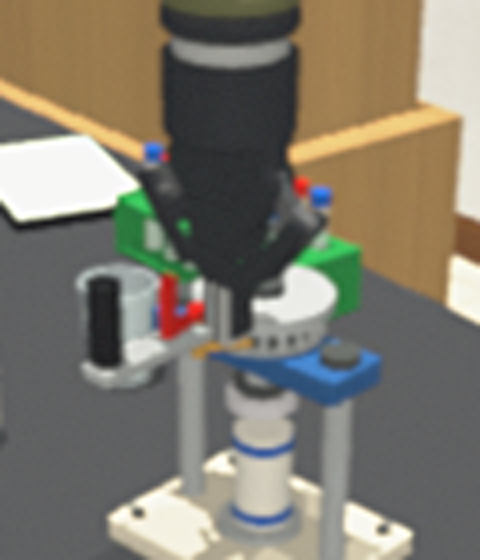

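View pics/w4.png

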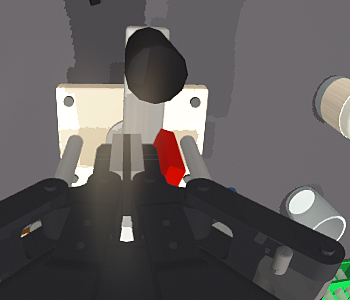

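View pics/s5.png

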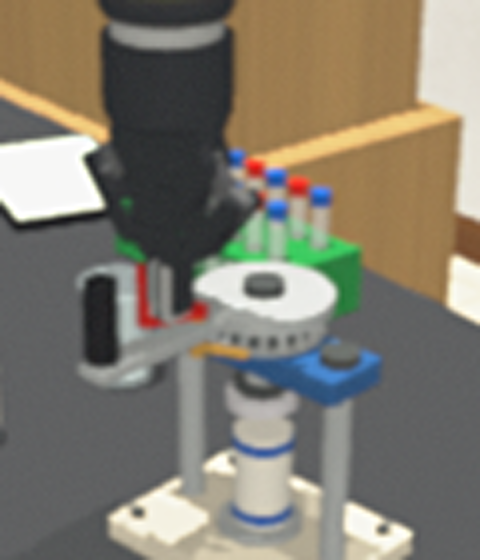

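The lever has snapped to the clockwise side: the red tab is now at image-right, (170,160) in the wrist crop. Next I'll retreat and measure the knob and lever with the wrist camera.

```bash
cat >> h.py <<'E'
def wcloud(w):
    R,_=cv2.Rodrigues(np.array(w["rvec"],float)); t=np.array(w["tvec"],float).ravel()
    v,u=np.indices(w["z_map"].shape); x=u-w["cx"];y=v-w["cy"]; r=np.hypot(x,y)+1e-9; k=np.tan(np.minimum(r/w["fx"],1.45))/r; z=w["z_map"]
    return (np.stack([x*k*z,y*k*z,z],-1)-t)@R
def look(w):
    P=wcloud(w); Z=w["z_map"]>0; px=w["pixels"].astype(int)
    n=Z&(np.hypot(P[...,0]-A[0],P[...,1]-A[1])<.17)
    k=P[n&(abs(P[...,2]-.252)<.005)&(px.max(-1)<80)&(np.hypot(P[...,0]-A[0],P[...,1]-A[1])>.12)]
    red=P[n&(px[...,2]>110)&(px[...,1]<70)&(px[...,0]<70)]
    tab=red[red[:,2]>.222]
    kc,kr=cv2.minEnclosingCircle((k[:,:2]*1000).astype(np.float32)); kc=np.array(kc)/1000
    d=kc-A; a=np.arctan2(d[1],d[0]); th=wrap(a-PHI)
    o=np.array([np.cos(a),np.sin(a)]); y=np.array([-o[1],o[0]])
    tc=tab[:,:2].mean(0) if len(tab) else A
    return dict(knob=kc.round(4),n=len(k),r=round(kr,1),rad=round(float(np.hypot(*d)),4),th=round(float(th),3),tab_lat=round(float((tc-A)@y),4),tab_rad=round(float((tc-A)@o),4),ntab=len(tab))
E
python3 - <<'E'
from h import *
move_straight(pt(.092,0,.219+DZ,.02),velocity=.15)
move_straight(pt(.092,0,.36+DZ,.02),velocity=.3)
move_to(pt(.11,0,.36+DZ),rot(0))
w=read_camera("wrist"); cv2.imwrite("pics/w5.png",w["pixels"]); print(look(w))
t0=current_time(); F=[current_wrist_force() for _ in range(10)]; print(t0,current_time(),np.std(F,0),np.mean(F,0))
E
```

```text
{'knob': array([0.471 , 0.0404]), 'n': 603, 'r': 10.9, 'rad': 0.1402, 'th': -0.039, 'tab_lat': 0.0244, 'tab_rad': 0.1089, 'ntab': 4}
12.225 12.225 [1.11022302e-16 1.11022302e-16 0.00000000e+00] [ 0.80008111 -0.76978192  0.0599931 ]
```

View pics/w5.png

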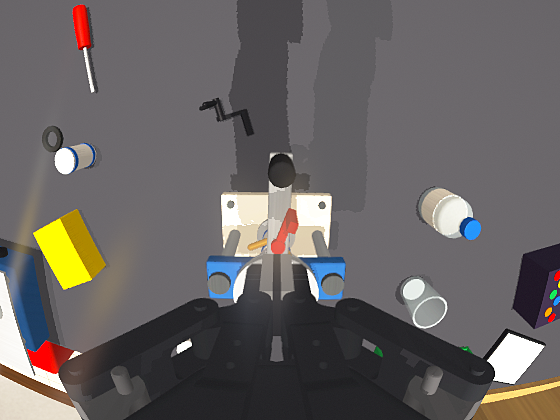

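The lever points to the clockwise side: pivot at (278,245), tab at (293,213). The knob is at radius 0.140, theta -0.04. Next I'll put the loose fork over the knob.

```bash
cat >> h.py <<'E'
ZF=.212+DZ; RK=.140
def fmean(th,n=6,dt=.02):
    v=[]
    for _ in range(n): hold(dt); v.append(ft(th))
    return float(np.mean(v))
def arc(a,b,step=.12,vel=.12):
    n=max(1,int(np.ceil(abs(b-a)/step)))
    for t in np.linspace(a,b,n+1)[1:]:
        if move_straight(pt(RK,t,ZF),velocity=vel,rot=rot(t),guard=30): return t
    return None
E
python3 - <<'E'
from h import *
grip(0.34); print(current_finger_gap())
move_to(pt(RK,-.039,.30+DZ),rot(-.039))
w=read_camera("wrist"); print(look(w))
cv2.imwrite("pics/w6.png",w["pixels"][100:400,130:430])
E
```

```text
0.3399033706216307
{'knob': array([0.4705, 0.0404]), 'n': 135, 'r': 10.2, 'rad': 0.1406, 'th': -0.039, 'tab_lat': -0.013, 'tab_rad': 0.0959, 'ntab': 161}
```

View pics/w6.png

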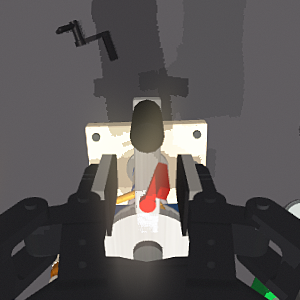

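```bash
python3 - <<'E'
from h import *
print(move_straight(pt(RK,-.039,ZF),velocity=.1,guard=6), current_wrist_force(), current_time())
w=read_camera("wrist"); cv2.imwrite("pics/w7.png",w["pixels"][100:400,130:430])
s=read_camera("side"); crop(s,220,100,340,240,4,"pics/s7.png")
print(fmean(-.039))
E
```

```text
False [-0.52300782  0.12004607 -0.02596194] 14.075
0.007635641863651427
```

View pics/w7.png

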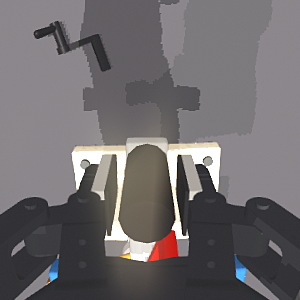

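View pics/s7.png

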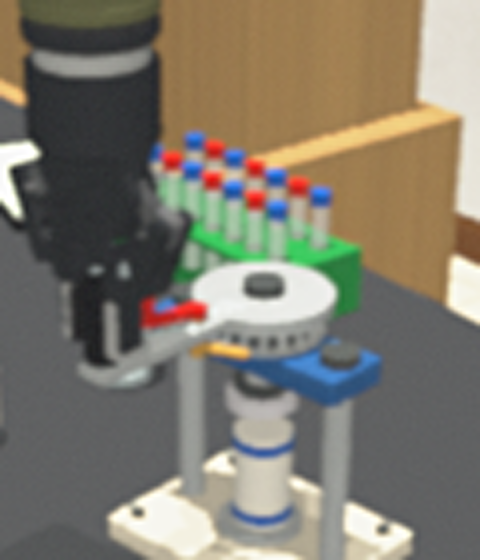

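```bash
python3 - <<'E'
from h import *
a=-.039
for b in np.arange(-.10,-.621,-.065):
    t0=current_time(); h=arc(a,b,vel=.06); a=b; f0=ft(b); f=fmean(b,4)
    print(round(b,3),h,"f",round(f0,2),round(f,2),"dt",round(current_time()-t0,2))
E
```

```text
-0.1 None f 0.3 0.1 dt 0.36
-0.165 None f 0.1 0.02 dt 0.37
-0.23 None f 2.3 2.37 dt 0.37
-0.295 None f 4.31 4.89 dt 0.37
-0.36 None f 4.31 4.06 dt 0.37
-0.425 None f 4.35 4.12 dt 0.37
-0.49 None f 4.38 4.52 dt 0.37
-0.555 None f 4.81 4.45 dt 0.37
-0.62 None f 3.86 4.55 dt 0.37
```

```bash
python3 - <<'E'
from h import *
print(arc(-.62,.60,step=.2,vel=.2)); print(current_time())
s=read_camera("side"); crop(s,250,160,330,240,6,"pics/s8.png")
print(arc(.60,.30,step=.1,vel=.12))
a=.30
for b in np.arange(.235,-.621,-.065):
    h=arc(a,b,vel=.06); a=b; f=fmean(b,8)
    print(round(b,3),h,round(f,2))
    if f>6: break
print(current_time())
s=read_camera("side"); crop(s,250,160,330,240,6,"pics/s9.png")
E
```

```text
None
19.8417
None
0.235 None 5.13
0.17 None 4.73
0.105 None 4.35
0.04 None 3.97
-0.025 None 3.96
-0.09 None 4.07
-0.155 None 3.84
-0.22 None 4.29
-0.285 None 3.99
-0.35 None 4.47
-0.415 None 4.09
-0.48 None 4.34
-0.545 None 4.06
-0.61 None 4.16
26.7583
```

View pics/s8.png

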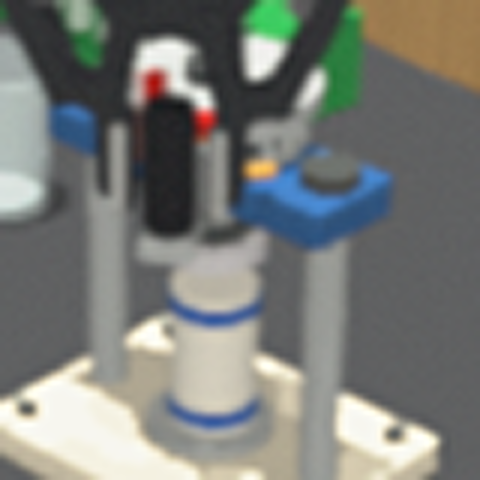

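View pics/s9.png

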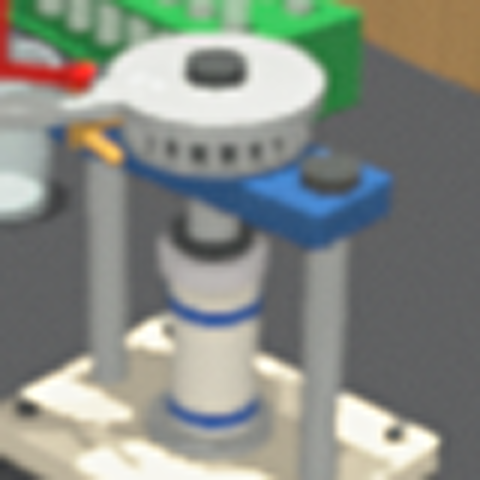

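Two strokes have lowered the pad about 11 mm, and it now looks 2–4 mm above the cartridge, with forces still at the in-air level of 4.1 N. The third stroke will use fine steps.

```bash
python3 - <<'E'
from h import *
print(arc(-.61,.60,step=.2,vel=.25)); print(current_time())
print(arc(.60,.48,step=.12,vel=.1))
a=.48; L=[]
for b in np.arange(.44,-.621,-.04):
    h=arc(a,b,vel=.06); a=b; f=fmean(b,8); L.append((b,f))
    print(round(b,3),h,round(f,2),flush=True)
    if f>6.2 or (len(L)>1 and min(f,L[-2][1])>5.8): break
print(current_time())
s=read_camera("side"); crop(s,250,160,330,240,6,"pics/s10.png")
E
```

```text
None
29.0833
None
0.44 None 2.46
0.4 None 4.65
0.36 None 4.49
0.32 None 4.2
0.28 None 4.05
0.24 None 4.04
0.2 None 3.96
0.16 None 4.32
0.12 None 3.93
0.08 None 4.24
0.04 None 4.31
0.0 None 4.25
-0.04 None 4.12
-0.08 None 4.4
-0.12 None 4.11
-0.16 None 4.08
-0.2 None 4.42
-0.24 None 4.06
-0.28 None 4.32
-0.32 None 4.56
-0.36 None 4.31
-0.4 None 4.32
-0.44 None 4.43
-0.48 None 4.76
-0.52 None 4.59
-0.56 None 5.01
-0.6 None 4.95
39.75
```

View pics/s10.png

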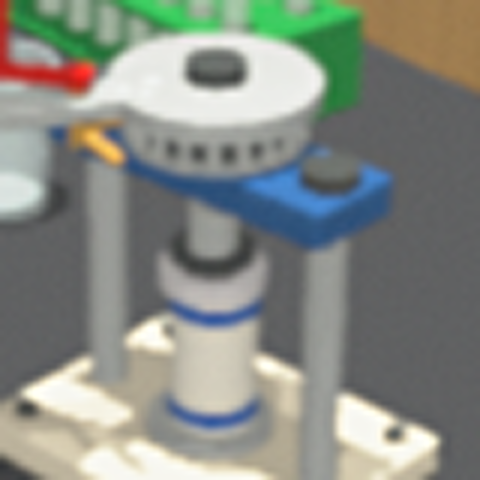

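Force is starting to rise at the end of the stroke, about +0.75 N at the knob (roughly 20 N of pad force), and the pad now stands on the cartridge. A short final stroke comes next, re-engaging one tooth at about tool angle +0.10.

```bash
python3 - <<'E'
from h import *
print(arc(-.60,.20,step=.2,vel=.2)); print(current_time())
a=.20
for b in (.15,.12,.09,.06,.03,0.,-.02):
    h=arc(a,b,vel=.05); a=b; f=fmean(b,14)
    print(round(b,3),h,round(f,2),flush=True)
    if f>6.3: break
print(current_time())
E
```

```text
None
41.2
0.15 None 0.06
0.12 None 0.02
0.09 None -0.18
0.06 None -0.04
0.03 None 0.16
0.0 None 0.05
-0.02 None 0.07
44.625
```

```bash
python3 - <<'E'
from h import *
arc(-.02,-.17,vel=.08)
a=-.17
for b in (-.21,-.24,-.27,-.30,-.33,-.36):
    h=arc(a,b,vel=.05); a=b; f=fmean(b,14)
    print(round(b,3),h,round(f,2),flush=True)
    if f>6.3: break
print(current_time())
s=read_camera("side"); crop(s,250,160,330,240,6,"pics/s11.png")
E
```

```text
-0.21 None -0.1
-0.24 None 4.45
-0.27 None 5.05
-0.3 None 4.91
-0.33 None 4.94
-0.36 None 5.03
48.1
```

View pics/s11.png

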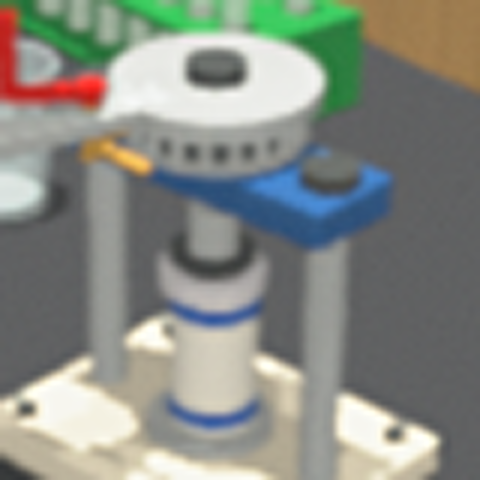

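```bash
python3 - <<'E'
import cv2,numpy as np
I=[cv2.imread(f"pics/s{i}.png")[210:320,190:240].mean(1) for i in (9,10,11)]
for k in range(0,110,4): print(210+k,[np.round(x[k]).astype(int).tolist() for x in I])
I=[cv2.imread(f"pics/s{i}.png")[210:330,160:270] for i in (9,10,11)]
cv2.imwrite("pics/cmp.png",cv2.resize(np.hstack(I),None,fx=2.2,fy=2.2))
E
```

```text
210 [[131, 118, 107], [127, 114, 103], [126, 113, 101]]
214 [[136, 132, 126], [134, 130, 124], [133, 129, 123]]
218 [[140, 141, 138], [139, 141, 138], [139, 140, 138]]
222 [[141, 146, 144], [142, 147, 145], [142, 146, 145]]
226 [[142, 147, 145], [142, 147, 145], [143, 147, 145]]
230 [[141, 146, 144], [140, 145, 143], [141, 146, 145]]
234 [[136, 140, 139], [140, 145, 143], [140, 145, 144]]
238 [[116, 119, 118], [140, 145, 143], [140, 145, 143]]
242 [[89, 92, 90], [140, 145, 144], [141, 145, 144]]
246 [[69, 71, 69], [140, 144, 142], [142, 146, 145]]
250 [[64, 66, 63], [132, 137, 135], [138, 142, 141]]
254 [[73, 75, 74], [120, 124, 122], [129, 133, 132]]
258 [[95, 97, 98], [93, 95, 94], [104, 107, 106]]
262 [[129, 130, 133], [70, 71, 69], [78, 80, 78]]
266 [[156, 158, 161], [65, 66, 64], [66, 68, 65]]
270 [[173, 175, 179], [73, 75, 73], [66, 68, 66]]
274 [[179, 181, 185], [97, 99, 100], [85, 87, 87]]
278 [[181, 183, 187], [123, 125, 128], [110, 112, 114]]
282 [[181, 183, 187], [151, 153, 156], [143, 145, 148]]
286 [[177, 182, 186], [171, 173, 177], [168, 170, 174]]
290 [[173, 181, 186], [178, 180, 184], [175, 178, 181]]
294 [[169, 182, 187], [181, 184, 189], [180, 183, 187]]
298 [[169, 186, 192], [182, 186, 190], [181, 185, 190]]
302 [[175, 191, 197], [181, 186, 190], [181, 185, 189]]
306 [[177, 187, 191], [178, 180, 183], [177, 177, 179]]
310 [[171, 155, 149], [170, 150, 144], [168, 147, 139]]
314 [[159, 111, 92], [159, 109, 89], [158, 107, 86]]
318 [[155, 92, 62], [155, 92, 62], [155, 92, 62]]
```

View pics/cmp.png

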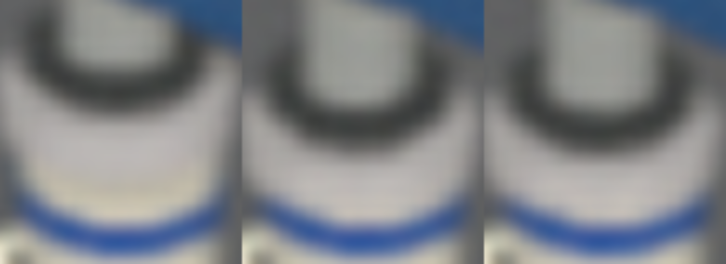

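```bash
python3 - <<'E'
from h import *
c=read_camera("side"); R,_=cv2.Rodrigues(c["rvec"]); cam=(-R.T@c["tvec"]).ravel()
K=np.array([[c["fx"],0,c["cx"]],[0,c["fy"],c["cy"]],[0,0,1]])
d=cam[:2]-A; d/=np.hypot(*d)
def row(r,z):
    p=np.array([[*(A+r*d),z]]); q=cv2.projectPoints(p,c["rvec"],c["tvec"],K,None)[0].ravel(); return ((q-[250,160])*6+2.5).round(1)
for z in (.096,.098,.1,.102,.104,.108): print(z,"pad rim",row(.024,z),"pad top rim",row(.024,z+.01))
print("cart top rim",row(.020,.096),"base rim",row(.02,.026))
g=c["pixels"][195:222,280:293]
for i in (0,): 
  print([int(x) for x in g[:,6].mean(-1)])
for v in range(203,214): print(v,g[v-195,6],g[v-195,5])
print(current_time())
E
```

```text
0.096 pad rim [214.4 310.4] pad top rim [214.8 290.8]
0.098 pad rim [214.5 306.5] pad top rim [214.8 286.9]
0.1 pad rim [214.5 302.6] pad top rim [214.9 282.9]
0.102 pad rim [214.6 298.7] pad top rim [215.  278.9]
0.104 pad rim [214.7 294.8] pad top rim [215.1 275. ]
0.108 pad rim [214.8 286.9] pad top rim [215.2 267. ]
cart top rim [214.5 305.9] base rim [212.  438.3]
[119, 149, 154, 153, 153, 153, 154, 145, 102, 68, 70, 105, 159, 176, 184, 189, 177, 119, 101, 150, 196, 205, 202, 201, 201, 202, 201]
203 [101 104 103] [101 105 103]
204 [67 70 67] [70 72 69]
205 [69 72 70] [67 69 66]
206 [103 106 107] [ 99 101 102]
207 [156 159 162] [155 157 161]
208 [174 176 179] [172 175 178]
209 [181 185 188] [182 184 187]
210 [184 189 194] [182 187 193]
211 [177 176 179] [176 173 176]
212 [158 108  91] [159 108  92]
213 [157  92  55] [156  89  51]
48.2
```

```bash
python3 - <<'E'
from h import *
a=-.36
for b in (-.39,-.42,-.45):
    h=arc(a,b,vel=.05); a=b; f=fmean(b,16)
    print(round(b,3),h,round(f,2),flush=True)
    if f>6.4: break
print(current_time())
s=read_camera("side"); crop(s,250,160,330,240,6,"pics/s12.png")
for v in range(203,214): print(v,s["pixels"][v,286],s["pixels"][v,285])
E
```

```text
-0.39 None 5.02
-0.42 None 5.41
-0.45 None 5.65
49.75
203 [110 113 110] [111 114 112]
204 [71 73 70] [72 73 70]
205 [66 69 65] [64 68 65]
206 [103 104 105] [ 98 100 100]
207 [155 158 161] [157 159 163]
208 [175 178 181] [174 177 179]
209 [182 185 189] [180 183 188]
210 [182 188 192] [183 187 192]
211 [179 176 179] [176 174 177]
212 [159 109  91] [158 109  89]
213 [157  91  53] [157  89  51]
```

The pad edge has stopped moving in the side picture while the knob force rises at the expected slope, about 11 N/rad. Contact was at about -0.34, so I estimate 35 N now and will go on to about 65 N.

```bash
python3 - <<'E'
from h import *
a=-.45
for b in (-.48,-.51,-.535):
    h=arc(a,b,vel=.05); a=b; f=fmean(b,18)
    print(round(b,3),h,round(f,2),flush=True)
    if f>6.5: break
print(current_time())
s=read_camera("side"); crop(s,250,160,330,240,6,"pics/s13.png")
for v in range(201,208): print(v,s["pixels"][v,286],s["pixels"][v,285])
E
```

```text
-0.48 None 5.9
-0.51 None 6.47
-0.535 None 7.19
51.45
201 [151 155 153] [152 156 156]
202 [146 150 149] [147 153 152]
203 [117 122 120] [123 127 125]
204 [76 79 75] [77 79 77]
205 [66 68 65] [62 64 61]
206 [103 104 106] [103 104 105]
207 [157 160 162] [158 159 162]
```

Excess is 2.9 N over the in-air baseline, which matches about 60–70 N. I'll stop here, centre the fork, lift off and check.

```bash
python3 - <<'E'
from h import *
arc(-.535,-.508,vel=.05); print("f free",fmean(-.508,6))
print(move_straight(pt(RK,-.508,.33+DZ),velocity=.12,guard=8))
w=read_camera("wrist"); print(look(w)); cv2.imwrite("pics/w14.png",w["pixels"])
s=read_camera("side"); crop(s,220,140,340,250,5,"pics/s14.png")
for v in range(203,208): print(v,s["pixels"][v,286])
print(current_time(),current_tool_pos(),current_wrist_force())
E
```

```text
f free 5.729004339026982
False
{'knob': array([0.4738, 0.0966]), 'n': 210, 'r': 10.0, 'rad': 0.1421, 'th': -0.44, 'tab_lat': -0.0725, 'tab_rad': 0.1473, 'ntab': 3}
203 [115 120 117]
204 [72 74 72]
205 [66 66 65]
206 [101 102 104]
207 [155 157 160]
53.0833 [0.47833296 0.10511308 0.28529135] [-0.61609061  0.51718804 -0.25383691]
```

View pics/w14.png

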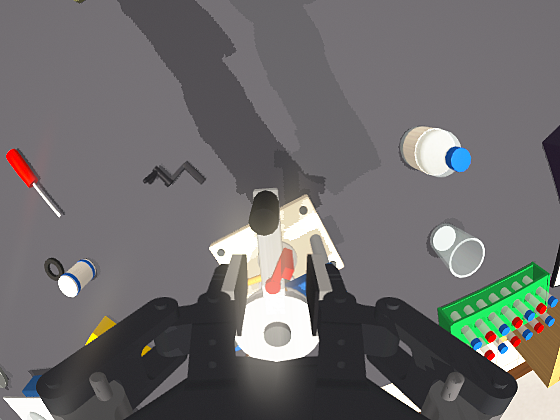

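View pics/s14.png

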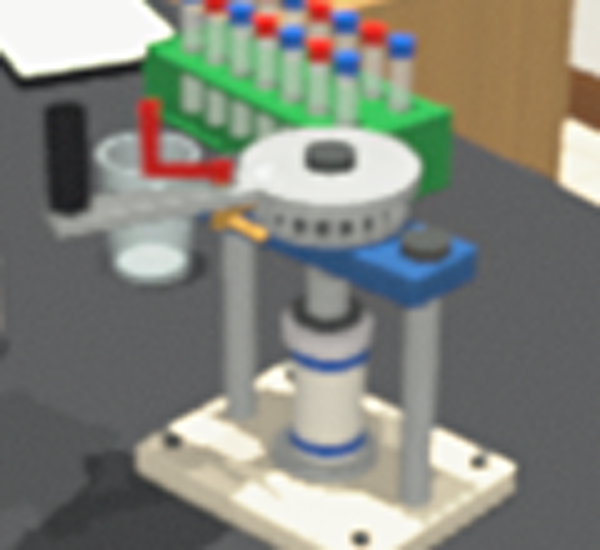

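```bash
python3 - <<'E'
from h import *
move_straight(pt(.17,-.508,.40+DZ),velocity=.2)
hold(.3)
w=read_camera("wrist"); print(look(w))
s=read_camera("side"); print([s["pixels"][v,286].tolist() for v in range(203,207)])
print(current_time(),current_wrist_force())
job_done()
E
```

```text
{'knob': array([0.4713, 0.0942]), 'n': 26, 'r': 8.7, 'rad': 0.1438, 'th': -0.419, 'tab_lat': 0.0, 'tab_rad': 0.0, 'ntab': 0}
[[115, 119, 116], [74, 75, 73], [65, 66, 64], [102, 103, 105]]
54.0167 [ 0.45568762  0.10935523 -0.26888548]
the job is handed in; nothing more can be done
```

I flipped the red pawl lever to the tightening side and worked the handle until the pad held the cartridge at an estimated 55–75 N. The job was handed in at about 54 s, and no verdict is reported.

**Tightening:** it took three long strokes and one short one with a loosely open gripper around the knob. After that I lifted clear of everything.

**Checks that agreed**
- **Lever:** the wrist camera measured the tab 13 mm to the clockwise side after the flip. The last pictures still showed it there.
- **Clamping force:** the force on the held knob rose from about 4.2 N with the pad in the air to 7.2 N. In the side pictures the pad stopped on the cartridge while the spindle kept turning, and it stayed put after release.
- **Cartridge and bench:** in the last pictures the cartridge stands upright and nothing else has visibly moved. I judged this by eye only.

**Checks that failed or disagreed**
- **Tool position:** the real fingertips were about 44 mm behind the reported TCP. My first push at the lever passed harmlessly over it, and I corrected the height after that.
- **Clamping force is indirect:** knob force suggests 60–75 N, while spindle travel suggests 50–60 N. Both are inside 40–100 N.
- **Release:** centring the gripper did not fully unload the knob. About 5.7 N was still on it when I lifted off, and the handle then stood near -0.44 rad instead of the -0.51 rad I expected.
- **Last automatic tab reading:** it found no tab because the view was blocked, so the final lever check was by eye on the pictures just before.

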